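# Put the filled storage jars back in their graduated stand

## Task

The four lidded stoneware jars have been refilled on the chopping board. Put them back upright in their wooden stand in order of size, from the smallest at the small end to the largest at the big end, each settled fully down in the well made for it. Leave the espresso cup and the kitchen timer where they are.

Things in the scene. Friction and masses are not known exactly. Their poses are not given: they have to be found in the camera images.
- jar_small: the smallest of four round, straight-sided cream stoneware jars with flat dark-wood lids that stay on: 36 mm diameter, 58 mm tall in all; the top 15 mm is the lid and its seal, so grip the stoneware body below that. Origin at the centre of its underside, z up along its axis. Starts upright on the fixed 16 mm thick chopping board.
- jar_medium: the second smallest of four round, straight-sided cream stoneware jars with flat dark-wood lids that stay on: 44 mm diameter, 66 mm tall in all; the top 15 mm is the lid and its seal, so grip the stoneware body below that. Origin at the centre of its underside, z up along its axis. Starts upright on the fixed 16 mm thick chopping board.
- jar_large: the second largest of four round, straight-sided cream stoneware jars with flat dark-wood lids that stay on: 52 mm diameter, 74 mm tall in all; the top 15 mm is the lid and its seal, so grip the stoneware body below that. Origin at the centre of its underside, z up along its axis. Starts upright on the fixed 16 mm thick chopping board.
- jar_largest: the largest of four round, straight-sided cream stoneware jars with flat dark-wood lids that stay on: 60 mm diameter, 82 mm tall in all; the top 15 mm is the lid and its seal, so grip the stoneware body below that. Origin at the centre of its underside, z up along its axis. Starts upright on the fixed 16 mm thick chopping board.
- well_small (a point): floor centre of the well for the 36 mm jar, the smallest of four in a row, in order of size, in the fixed light-wood stand (109 x 303 x 24 mm). Well 41 mm across, 12 mm deep, mouth widened by a 5 mm chamfer that guides a jar in; mouths 6 mm apart. Floor 12 mm above worktop, 12 mm below the stand's top. x across the stand, y along the row to the larger wells, z up.
- well_medium (a point): floor centre of the well for the 44 mm jar, the second smallest of four in a row, in order of size, in the fixed light-wood stand (109 x 303 x 24 mm). Well 49 mm across, 12 mm deep, mouth widened by a 5 mm chamfer that guides a jar in; mouths 6 mm apart. Floor 12 mm above worktop, 12 mm below the stand's top. x across the stand, y along the row to the larger wells, z up.
- well_large (a point): floor centre of the well for the 52 mm jar, the second largest of four in a row, in order of size, in the fixed light-wood stand (109 x 303 x 24 mm). Well 57 mm across, 12 mm deep, mouth widened by a 5 mm chamfer that guides a jar in; mouths 6 mm apart. Floor 12 mm above worktop, 12 mm below the stand's top. x across the stand, y along the row to the larger wells, z up.
- well_largest (a point): floor centre of the well for the 60 mm jar, the largest of four in a row, in order of size, in the fixed light-wood stand (109 x 303 x 24 mm). Well 65 mm across, 12 mm deep, mouth widened by a 5 mm chamfer that guides a jar in; mouths 6 mm apart. Floor 12 mm above worktop, 12 mm below the stand's top. x across the stand, y along the row to the larger wells, z up.
- espresso_cup: small white espresso cup, 62 x 88 x 50 mm, standing loose on the worktop near the left end of the work; only to be left alone. Origin on its underside, near the middle of its footprint.
- timer: round white and green kitchen timer, 64 mm across and 50 mm tall, standing loose on the worktop between the board and the stand; only to be left alone. Origin at the centre of its underside. (Keep the arm clear of the wall cabinets over the back of the worktop: door fronts at x = 0.55, handles to x = 0.51, undersides 0.47 above the worktop.)
Not all that is in view belongs to the job. Leave any pink look-alike of the jar_largest alone. What is shaped like the jar_small but blue is not meant.

How it is judged:
At the end, for the whole second after the job is handed in: Each of the four jars stands in the well of its own size: centre within 6 mm of the well's, underside within 3 mm of the well's floor, upright within 0.06 rad, at rest and released (horizontal distance between jar_small and well_small below 0.006 m and z of jar_small in the frame of well_small between -0.004 and 0.003 m and angle between each of jar_small, jar_medium, jar_large, jar_largest's own z axis and vertical below 0.06 rad and linear speed of each of jar_small, jar_medium, jar_large, jar_largest below 0.02 m/s and horizontal distance between jar_medium and well_medium below 0.006 m and z of jar_medium in the frame of well_medium between -0.004 and 0.003 m and horizontal distance between jar_large and well_large below 0.006 m and z of jar_large in the frame of well_large between -0.004 and 0.003 m and horizontal distance between jar_largest and well_largest below 0.006 m and z of jar_largest in the frame of well_largest between -0.004 and 0.003 m); the robot touches nothing.
It fails at once if a jar is tipped over (angle between any of jar_small, jar_medium, jar_large, jar_largest's own z axis and vertical above 0.6 rad).
It fails at once if the espresso cup or the timer is disturbed (distance of any of espresso_cup, timer from where it was at the start of the episode above 0.02 m).
It also fails if it takes over 128 s, if anything falls off the work surface, if the arm or the gripper's body presses on something with over 40 N, if the wrist force passes 120 N, or if a joint passes its speed limit or range.

## Robot

A 6-joint arm with a two-finger parallel gripper is mounted at the origin on a cart in front of the work surface, level with it; the furniture and walls round the work are solid. World frame = base frame: x ahead of the robot, y to its left, z up, the work surface at z = 0. Lengths are in m, angles in rad, forces in N, time in s.
With the tool pointing down it reaches from about 0.375 to 0.975 m from the base axis. Payload 3.8 kg.
Tool frame: the origin (TCP) lies at the very end of the fingers, on their centre line; the grasp point (between the pads) lies 19 mm behind it; y points along the fingers, x is the direction in which the jaws open and shut, and the axes are right-handed (so a half turn about y gives the same grasp; the last joint's range is limited). The gripper opens to 85 mm and grips with 20 to 120 N. Pads are 22 mm wide; open, the fingers measure 114 mm over their backs; the gripper's body (76 mm by 85 mm) begins 54 mm behind the grasp point. The pads swing forward as they close: fully open they stand 13 mm farther back than shut.
Start: joints at [1.122, 0.264, 1.604, -0, 1.274, -0.037], TCP at [0.27, 0.619, 0.231] pointing down, gripper open.
Joint ranges: [-2.63, 2.63], [-0.94, 2.18], [0.31, 2.57], [-1.31, 4.45], [0, 2.66], [-2.55, 2.55]. Speed limits (rad/s): [2.57, 2.57, 3.14, 3.14, 3.14, 3.14].

## Interface

Orientations are given as a rotation vector (axis times angle).
In Python, from workcell import bot, cams gives the robot as it stands.
- The arm moves only by the tool play_rows, never from a script. Its argument "motion" is a list of rows, each a list of 2 entries, a list of its own where there are three numbers: the shift along the world's x, y, z normalised to -1 to 1, where 1 is 400 mm, then the turn, a rotation vector about the world's x, y, z normalised to -1 to 1, where 1 is pi/4 rad. In form: [[[tx, ty, tz], [ax, ay, az]], ...]. A call has 1 to 10 rows; each row is the pose to reach, as a shift and turn from the pose commanded when the call began; what a row does not reach only later rows make up. A row lasts 1/8 s, in which the tool goes at most 62.5 mm and 10.7 degrees, less where a joint would pass 70% of its speed; a pose out of reach is approached as far as the arm can. A call with a number of a shift or a turn outside -1 to 1 is refused whole. A call with a gripper value outside its range is refused whole. "gripper" is the closure, from 0 (fully open) to 1 (shut), set as the call begins (left out, the last holds). The fingers move at their own pace and stop on an object; "squeeze" is the grip in N (left out, the last holds). Time passes only in rows, so rows that repeat a pose let the fingers close. It gives the time, the measured TCP pose, the force and the opening at its end, in the units of the state.
- bot.read_state(): the state, without advancing time (a new reading comes with each control period).
- cams.read_camera(name): name is "side" or "top"; returns (picture, depth): 420x560x3 uint8, red, green, blue; 420x560 float32, m along the optical axis (not along the pixel's ray), 0 where there is no reading.
- cams.calibration(name): a dict with "mtx" (3x3 intrinsics, pixels), "k1" (the pictures are not rectified: a ray, as slopes to the right and down, at radius r is drawn at 1 + k1 r^2 times it, then the intrinsics apply), "R" (3x3) and "t" (3): a world point X has camera coordinates R X + t. Camera axes: x right, y down, z forward; pixel columns grow to the right and rows downward; lengths in m; the calibration is good to about 2 mm. A picture is of the moment at which its call begins. calibration takes no time and is no camera call.
- bot.finish_job(): hands the job in, once; it reports no verdict.
Trained networks look in the newest picture that a camera, given by its name, has taken for a name from the list of things; names that differ only in an ending like _2 or _b are one class to them, and where a whole thing is asked for, a point or a joint stands for the part that bears it (a point fixed in the world has none). Each returns a list of dicts, best first, with "conf" (0 to 1); they miss things now and then, are a little off and sometimes report something else, mostly with a low value. They report only what shows in the picture. A call takes as long as a camera call. They do not tell look-alikes from the thing itself.
- cams.recognise(camera, label): "xyz" ([x, y, z] in m, in the coordinates of the camera as it stood for that picture, good to about 4 mm: the middle of the surface that is visible of it).
- cams.regions_of(camera, label): "mask" (420x560 bool, what is visible of it).
- cams.mark_of(camera, label): "xyz" ([x, y, z] in m, in the coordinates of the camera as it stood for that picture, good to about 4 mm: a listed point, or the origin of a listed thing).
The state is a dict: "time": time; "q": joint angles; "joint_vel": joint speeds; "joint_torque": joint torques, N m; "tool_pos": TCP position; "tcp_rot": TCP orientation; "wrist_force": force on the tool from outside, world axes, zero at the start; "torque": the same for the moment, N m; "width": opening from 0.0 (shut) to 1.0 (fully open).
Only numpy, scipy, OpenCV 4.12 (cv2) and the standard library are available. Lean on these libraries where they do the work, as an engineer would, in place of code of your own. Each camera call takes 0.05 s, during which the arm holds its last target.

## Working session

There is one attempt and no reset: what is moved stays moved. The work goes in short steps, Python scripts to look and compute and a tool call to move; the robot and the scene stay as the last step left them, time stands still between calls to the robot, and variables do not carry over. Pictures are saved under pics/ and viewed, and the job is handed in when it is done.

Besides the shell and the picture viewer there is one more tool, called in YAML: its name, and indented under it one key for each argument. play_rows: Moves the arm, as the interface text tells. Its arguments: {"type":"object","properties":{"motion":{"type":"array","items":{"type":"array"}},"gripper":{"type":"number"},"squeeze":{"type":"number"}},"required":["motion"]}

```bash
ls; mkdir -p pics; python3 - <<'E'
from workcell import bot,cams
import cv2,numpy as np
for n in ("top","side"):
    p,d=cams.read_camera(n); cv2.imwrite(f"pics/{n}0.png",p[:,:,::-1]); np.savez(f"{n}0.npz",p=p,d=d)
    print(n,cams.calibration(n))
print(bot.read_state())
E
```

```text
pics
top {'mtx': array([[532.29927083,   0.        , 280.59472566],
       [  0.        , 532.29927083, 215.76114444],
       [  0.        ,   0.        ,   1.        ]]), 'k1': 0.011547129316130922, 'R': array([[-0.11829822, -0.99297323, -0.00311295],
       [-0.88904763,  0.10731226, -0.44505998],
       [ 0.44226671, -0.04988224, -0.89549535]]), 't': array([0.07070835, 0.40537281, 1.62350961])}
side {'mtx': array([[438.90832962,   0.        , 289.78840642],
       [  0.        , 438.90832962, 202.11654112],
       [  0.        ,   0.        ,   1.        ]]), 'k1': -0.12553729761667254, 'R': array([[-9.99465850e-01,  2.63201982e-02,  1.93716928e-02],
       [ 1.52085213e-04,  5.96499495e-01, -8.02613437e-01],
       [-3.26801498e-02, -8.02181775e-01, -5.96184878e-01]]), 't': array([0.44325801, 0.00785654, 1.6568025 ])}
{'time': 0.1, 'q': array([ 1.12210033e+00,  2.64681001e-01,  1.60525007e+00, -2.70796777e-05,
        1.27372359e+00, -3.68788071e-02]), 'joint_vel': array([ 0.00020944, -0.00192697, -0.00274353, -0.00078072,  0.00048647,
        0.00088184]), 'joint_torque': array([ 7.59827217e-04, -5.16705143e+01, -3.68592095e+01, -6.48131686e-05,
        6.35492761e-03, -4.27166765e-05]), 'tool_pos': array([0.26989007, 0.61796031, 0.23007757]), 'tcp_rot': array([-1.37744396, -0.89943446,  0.90231749]), 'wrist_force': array([-0.55001966,  0.28676945, -0.00843017]), 'torque': array([ 0.07318073, -0.00203023,  0.03082068]), 'width': 0.9983105491864299}
```

View pics/top0.png

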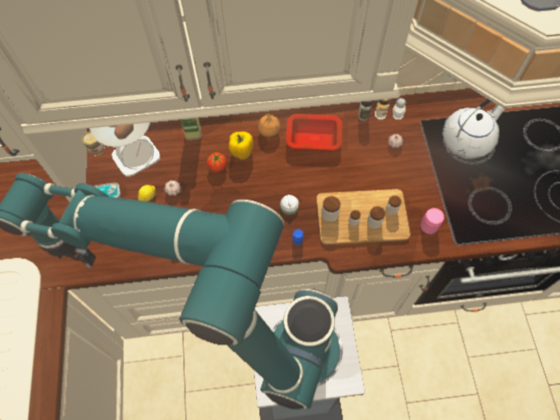

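View pics/side0.png

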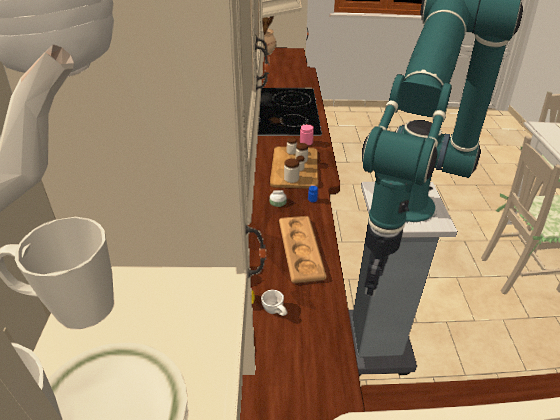

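```bash
cat > h.py <<'E'
import numpy as np,cv2
from workcell import bot,cams
C={n:cams.calibration(n) for n in("top","side")}
def dist(c): return np.array([c["k1"],0,0,0,0.])
def ray(n,px):
    c=C[n]; return cv2.undistortPoints(np.array(px,float).reshape(-1,1,2),c["mtx"],dist(c)).reshape(-1,2)
def w(n,px,dep):
    r=ray(n,px); dep=np.asarray(dep,float).reshape(-1,1)
    return (np.hstack([r*dep,dep])-C[n]["t"])@C[n]["R"]
def onz(n,px,z):
    r=ray(n,px); d=np.hstack([r,np.ones((len(r),1))])@C[n]["R"]; o=-C[n]["R"].T@C[n]["t"]
    return o+d*((z-o[2])/d[:,2])[:,None]
def cw(n,x): return C[n]["R"].T@(np.asarray(x)-C[n]["t"])
def proj(n,X):
    c=C[n]; X=np.atleast_2d(X).astype(float)
    return cv2.projectPoints(X,cv2.Rodrigues(c["R"])[0],c["t"],c["mtx"],dist(c))[0].reshape(-1,2)
def cloud(n,d):
    v,u=np.nonzero(d>0); return np.stack([u,v],1),w(n,np.stack([u,v],1),d[v,u])
E
python3 - <<'E'
from h import *
t=np.load("top0.npz")["p"];s=np.load("side0.npz")["p"]
a=cv2.resize(t[160:260,260:460],None,fx=4,fy=4,interpolation=3)
cv2.imwrite("pics/ct.png",a[:,:,::-1])
a=cv2.resize(s[120:320,240:345],None,fx=5,fy=3,interpolation=3) if 0 else cv2.resize(s[115:320,240:345],None,fx=2.9,fy=2.9,interpolation=3)
cv2.imwrite("pics/cs.png",a[:,:,::-1])
cams.read_camera("side");cams.read_camera("top")
for l in ["jar_small","jar_medium","jar_large","jar_largest","espresso_cup","timer","well_small","well_medium","well_large","well_largest"]:
  for n in("side","top"):
    r=cams.mark_of(n,l)
    for e in r[:5]: print(l,n,round(e["conf"],2),cw(n,e["xyz"]).round(4))
E
```

```text
jar_small side 0.51 [ 0.3998 -0.2177  0.022 ]
jar_small top 0.59 [ 0.3999 -0.2193  0.0172]
jar_small top 0.55 [ 3.583e-01 -2.740e-02 -1.000e-04]
jar_medium side 0.54 [ 0.4267 -0.3521  0.0146]
jar_medium top 0.66 [ 0.4288 -0.3593  0.0163]
jar_large side 0.75 [ 0.3866 -0.2935  0.0115]
jar_large side 0.71 [4.986e-01 5.054e-01 1.000e-04]
jar_large top 0.7 [ 0.3864 -0.2932  0.0181]
jar_largest side 0.84 [ 0.4379 -0.1473  0.0137]
jar_largest side 0.6 [ 0.3535 -0.4812  0.0036]
jar_largest side 0.5 [0.4047 0.3489 0.0141]
jar_largest top 0.9 [ 3.587e-01 -4.810e-01  4.000e-04]
jar_largest top 0.62 [ 0.4372 -0.1488  0.0185]
espresso_cup side 0.85 [0.497  0.5036 0.0024]
timer side 0.7 [ 0.4866 -0.0148  0.0008]
timer top 0.63 [ 0.495  -0.0187  0.0023]
well_small side 0.73 [0.4289 0.138  0.0102]
well_medium side 0.89 [0.421  0.2044 0.0097]
well_large side 0.61 [0.4141 0.2707 0.0094]
well_largest side 0.75 [0.4077 0.3471 0.012 ]
```

View pics/ct.png

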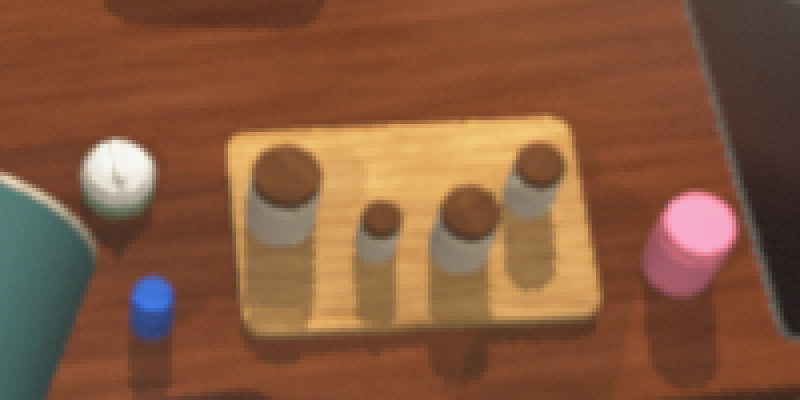

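View pics/cs.png

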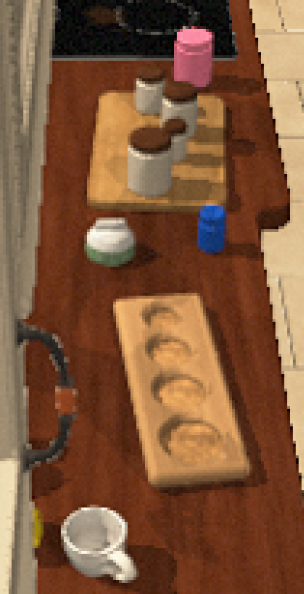

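```bash
cat > m.py <<'E'
from h import *
import sys
L={"small":(58,18),"medium":(66,22),"large":(74,26),"largest":(82,30)}
G={"small":(.400,-.2185),"medium":(.428,-.356),"large":(.3865,-.2933),"largest":(.4375,-.148)}
def jars(n,p,d):
    px,X=cloud(n,d)
    for k,(h,r) in L.items():
        z0=.016+h/1000
        m=(np.hypot(X[:,0]-G[k][0],X[:,1]-G[k][1])<r/1000+.012)&(abs(X[:,2]-z0)<.006)
        if m.sum()<5: print(k,n,"few",m.sum());continue
        P=X[m]; (c,rr)=cv2.minEnclosingCircle((P[:,:2]*1000).astype(np.float32))
        # color-based lid centroid on plane z0
        col=p[px[m][:,1],px[m][:,0]].astype(int)
        dk=col.sum(1)<300
        q=onz(n,px[m][dk],z0) if dk.sum() else P
        print(n,k,m.sum(),"enc",np.round(c,1),round(rr,1),"mean",(P.mean(0)*1000).round(1),"dark",dk.sum(),(q.mean(0)*1000).round(1), ((q.min(0)+q.max(0))*500).round(1))
def stand(n,p,d):
    px,X=cloud(n,d)
    m=(abs(X[:,2]-.024)<.005)&(X[:,0]>.32)&(X[:,0]<.52)&(X[:,1]>.05)&(X[:,1]<.44)
    q=onz(n,px[m],.024)
    (c,s,a)=cv2.minAreaRect((q[:,:2]*1000).astype(np.float32)); print(n,m.sum(),c,s,a, "z",np.median(X[m][:,2]))
    return m,px
E
python3 - <<'E'
from m import *
for n in("top","side"):
    f=np.load(f"{n}0.npz");p,d=f["p"],f["d"]
    jars(n,p,d); 
    m,px=stand(n,p,d)
    im=p.copy(); im[px[m][:,1],px[m][:,0]]=(0,255,0)
    if n=="side":
        im=cv2.resize(im[200:300,255:345],None,fx=6,fy=6,interpolation=0);cv2.imwrite("pics/st.png",im[:,:,::-1])
E
```

```text
top small 65 enc [ 397.6 -221.6] 17.3 mean [ 397.7 -221.1   74.1] dark 54 [ 395.9 -221.1   74. ] [ 395.3 -220.4   74. ]
top medium 90 enc [ 428.6 -358.2] 22.0 mean [ 428.6 -357.9   82.2] dark 72 [ 425.5 -357.5   82. ] [ 426.3 -357.8   82. ]
top large 150 enc [ 387.4 -291.1] 25.3 mean [ 387.4 -291.    90.4] dark 131 [ 385.7 -290.9   90. ] [ 385.9 -290.5   90. ]
top largest 200 enc [ 436.2 -147.3] 30.5 mean [ 434.6 -147.2   98.2] dark 175 [ 432.  -147.3   98. ] [ 432.2 -146.    98. ]Traceback (most recent call last):
  File "<stdin>", line 5, in <module>
  File "m.py", line 20, in stand
    q=onz(n,px[m],.024)
  File "h.py", line 11, in onz
    r=ray(n,px); d=np.hstack([r,np.ones((len(r),1))])@C[n]["R"]; o=-C[n]["R"].T@C[n]["t"]
  File "h.py", line 6, in ray
    c=C[n]; return cv2.undistortPoints(np.array(px,float).reshape(-1,1,2),c["mtx"],dist(c)).reshape(-1,2)
                   ~~~~~~~~~~~~~~~~~~~^^^^^^^^^^^^^^^^^^^^^^^^^^^^^^^^^^^^^^^^^^^^^^^^^^^^^
cv2.error: OpenCV(4.12.0) /io/opencv/modules/calib3d/src/undistort.dispatch.cpp:347: error: (-215:Assertion failed) CV_IS_MAT(_src) && CV_IS_MAT(_dst) && (_src->rows == 1 || _src->cols == 1) && (_dst->rows == 1 || _dst->cols == 1) && _src->cols + _src->rows - 1 == _dst->rows + _dst->cols - 1 && (CV_MAT_TYPE(_src->type) == CV_32FC2 || CV_MAT_TYPE(_src->type) == CV_64FC2) && (CV_MAT_TYPE(_dst->type) == CV_32FC2 || CV_MAT_TYPE(_dst->type) == CV_64FC2) in function 'cvUndistortPointsInternal'
```

```bash
python3 - <<'E'
from m import *
for n in("side",):
    f=np.load(f"{n}0.npz");p,d=f["p"],f["d"]
    jars(n,p,d); 
    m,px=stand(n,p,d)
    im=p.copy(); im[px[m][:,1],px[m][:,0]]=(0,255,0)
    if n=="side":
        im=cv2.resize(im[200:300,255:345],None,fx=6,fy=6,interpolation=0);cv2.imwrite("pics/st.png",im[:,:,::-1])
E
```

```text
side small 35 enc [ 398.6 -215.7] 17.8 mean [ 399.1 -213.9   73.1] dark 33 [ 398.5 -211.7   74. ] [ 399.9 -208.7   74. ]
side medium 46 enc [ 428.2 -353.8] 24.7 mean [ 430.1 -353.5   80.5] dark 45 [ 429.8 -351.2   82. ] [ 428.7 -353.2   82. ]
side large 63 enc [ 385.9 -285.5] 26.2 mean [ 387.7 -285.5   89.3] dark 63 [ 387.8 -284.2   90. ] [ 388.9 -282.8   90. ]
side largest 98 enc [ 432.9 -139. ] 33.2 mean [ 435.8 -140.2   96.9] dark 98 [ 435.9 -138.4   98. ] [ 436.8 -134.9   98. ]
side 1378 (416.10052490234375, 256.7339782714844) (107.49475860595703, 301.42108154296875) 7.3400468826293945 z 0.023403491531150077
```

View pics/st.png

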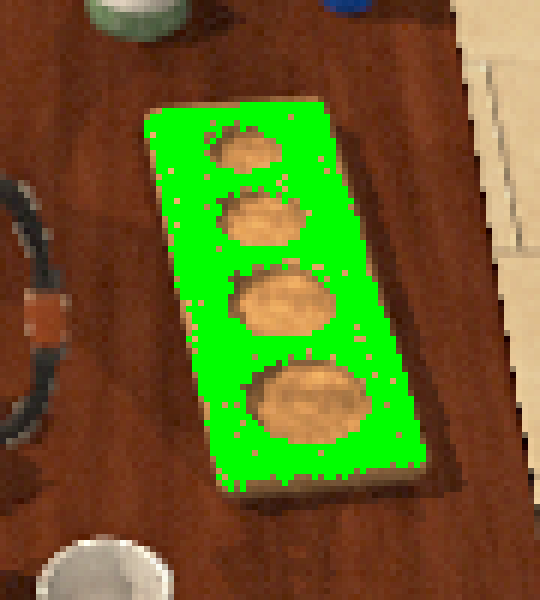

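```bash
python3 - <<'E'
from m import *
s=bot.read_state()
print(cv2.Rodrigues(s["tcp_rot"])[0].round(3))
f=np.load("side0.npz");p,d=f["p"],f["d"]
px,X=cloud("side",d)
m=(abs(X[:,2]-.024)<.004)&(X[:,0]>.32)&(X[:,0]<.52)&(X[:,1]>.05)&(X[:,1]<.44)
q=onz("side",px[m],.024)[:,:2]*1000
# fit fixed 109x303 rect by IoU-like: rasterised area, wells removed
from scipy.optimize import differential_evolution as DE
al=onz("side",px[(abs(px[:,0]-300)<60)&(px[:,1]>195)&(px[:,1]<300)],.024)[:,:2]*1000
mm=m[(abs(px[:,0]-300)<60)&(px[:,1]>195)&(px[:,1]<300)]
ys=np.array([-109.5,-48.5,20.5,97.5]);R=np.array([25.5,29.5,33.5,37.5])-3
def cost(v,full=False):
    a=v[2];e=np.array([np.cos(a),np.sin(a)]);g=np.array([-np.sin(a),np.cos(a)])
    D=al-v[:2];x=D@e;y=D@g
    ins=(abs(x)<54.5)&(abs(y)<151.5)
    for yy,r in zip(ys,R): ins&=np.hypot(x,y-yy)>r
    return (ins!=mm).sum()
r=DE(cost,[(400,432),(240,275),(0.05,.2)],seed=0,tol=1e-8,maxiter=200);print(r.x,r.fun,mm.sum())
a=r.x[2]
print([ (r.x[:2]+y*np.array([-np.sin(a),np.cos(a)])).round(1) for y in ys])
E
```

```text
[[ 0.4   -0.    -0.916]
 [ 0.916  0.     0.4  ]
 [ 0.    -1.     0.   ]]
[4.16345408e+02 2.53715977e+02 1.19385466e-01] 294.0 1274
[array([429.4, 145. ]), array([422.1, 205.6]), array([413.9, 274.1]), array([404.7, 350.5])]
```

play_rows:
  motion:
    - [[0.03, -0.07, 0.0], [0, 0, -0.08]]
    - [[0.08, -0.2, 0.02], [0, 0, -0.2]]
    - [[0.13, -0.33, 0.04], [0, 0, -0.32]]
    - [[0.18, -0.46, 0.05], [0, 0, -0.44]]
    - [[0.24, -0.59, 0.05], [0, 0, -0.56]]
    - [[0.29, -0.72, 0.05], [0, 0, -0.68]]
    - [[0.34, -0.84, 0.05], [0, 0, -0.8]]
    - [[0.37, -0.92, 0.05], [0, 0, -0.9]]
    - [[0.37, -0.92, 0.05], [0, 0, -0.9]]
  gripper: 0

```text
time: 2.33
tool_pos: [0.4189, 0.2487, 0.2515]
tcp_rot: [-1.542, -0.352, 0.351]
wrist_force: [-0.8, -0.2, 0.2]
width: 0.998
```

play_rows:
  motion:
    - [[0.0, -0.07, 0.0], [0, 0, -0.08]]
    - [[0, -0.2, 0.0], [0, 0, -0.2]]
    - [[0, -0.33, 0], [0, 0, -0.32]]
    - [[0, -0.46, 0], [0, 0, -0.42]]
    - [[0, -0.59, 0], [0, 0, -0.42]]
    - [[0, -0.72, 0], [0, 0, -0.425]]
    - [[0, -0.84, 0], [0, 0, -0.425]]
    - [[0, -0.95, 0], [0, 0, -0.425]]
    - [[0, -1, 0], [0, 0, -0.425]]
    - [[0, -1, 0], [0, 0, -0.425]]

```text
time: 3.58
tool_pos: [0.4186, -0.1497, 0.2513]
tcp_rot: [-1.568, -0.092, 0.092]
wrist_force: [-0.0, 1.4, 0.1]
width: 0.999
```

```bash
python3 - <<'E'
from m import *
s=bot.read_state();print(s["tool_pos"],cv2.Rodrigues(s["tcp_rot"])[0].round(3),s["time"])
for n in("top","side"):
    p,d=cams.read_camera(n); cv2.imwrite(f"pics/{n}1.png",p[:,:,::-1]); np.savez(f"{n}1.npz",p=p,d=d)
stand("top",*[np.load("top1.npz")[k] for k in "pd"])
E
```

```text
[ 0.41857843 -0.14974442  0.25131498] [[ 0.993  0.    -0.117]
 [ 0.117  0.     0.993]
 [ 0.    -1.     0.   ]] 3.575
top 1523 (413.3638000488281, 248.39041137695312) (110.02783203125, 300.5952453613281) 7.236335277557373 z 0.02382274405632597
```

View pics/top1.png

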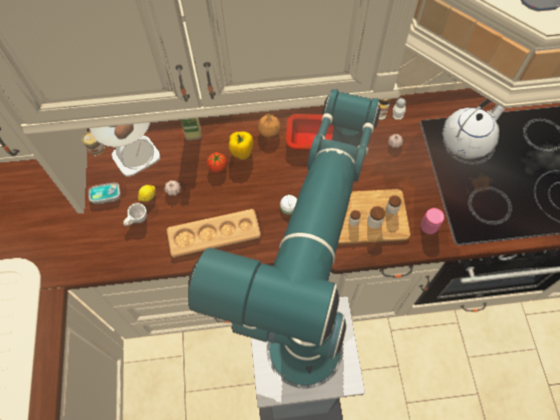

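```bash
cat > fit.py <<'E'
from m import *
from scipy.optimize import differential_evolution as DE
ys=np.array([-109.5,-48.5,20.5,97.5]);R=np.array([25.5,29.5,33.5,37.5])-3
def fit(n,f):
    f=np.load(f);d=f["d"]; px,X=cloud(n,d)
    G=onz(n,px,.024)[:,:2]*1000
    k=(abs(G[:,0]-415)<110)&(abs(G[:,1]-252)<200)
    al=G[k]; mm=abs(X[k,2]-.024)<.0045
    ok=X[k,2]<.035   # ignore occluders
    al=al[ok];mm=mm[ok]
    def cost(v):
        a=v[2];e=np.array([np.cos(a),np.sin(a)]);g=np.array([-np.sin(a),np.cos(a)])
        D=al-v[:2];x=D@e;y=D@g
        ins=(abs(x)<54.5)&(abs(y)<151.5)
        for yy,r in zip(ys,R): ins&=np.hypot(x,y-yy)>r
        return (ins!=mm).sum()
    r=DE(cost,[(400,432),(235,275),(0.05,.2)],seed=0,tol=1e-8,maxiter=200);a=r.x[2]
    print(n,r.x.round(3),r.fun,mm.sum(),[(r.x[:2]+y*np.array([-np.sin(a),np.cos(a)])).round(1) for y in ys])
def fitlid(n,f):
    # lid-top centres by silhouettes of depth points near top plane, circle-fit with known radius
    f=np.load(f);d=f["d"];px,X=cloud(n,d)
    for k,(h,r) in L.items():
        z0=.016+h/1000; G0=np.array(G[k])*1000
        P=onz(n,px,z0)[:,:2]*1000; s=np.hypot(*(P-G0).T)<r+18
        al=P[s];mm=abs(X[s,2]-z0)<.003
        def cost(v): return ((np.hypot(al[:,0]-v[0],al[:,1]-v[1])<r)!=mm).sum()
        q=DE(cost,[(G0[0]-14,G0[0]+14),(G0[1]-14,G0[1]+14)],seed=0,tol=1e-9)
        print(n,k,q.x.round(1),q.fun,mm.sum())
E
python3 - <<'E'
from fit import *
fit("top","top1.npz");fit("side","side1.npz")
fitlid("top","top0.npz");fitlid("side","side0.npz")
E
```

```text
top [4.13918e+02 2.48251e+02 1.23000e-01] 692.0 1405 [array([427.3, 139.6]), array([419.8, 200.1]), array([411.4, 268.6]), array([402., 345.])]
side [4.16343e+02 2.53676e+02 1.19000e-01] 254.0 1340 [array([429.3, 145. ]), array([422.1, 205.5]), array([413.9, 274. ]), array([404.8, 350.5])]
top small [ 397.7 -220.1] 38.0 45
top medium [ 428.7 -357.6] 62.0 60
top large [ 388.  -290.5] 70.0 106
top largest [ 435.1 -146.9] 105.0 128
side small [ 400.  -217.2] 8.0 25
side medium [ 432.1 -353.8] 9.0 35
side large [ 389.8 -287.9] 19.0 43
side largest [ 437.3 -141.9] 24.0 75
```

```bash
python3 - <<'E'
import cv2
a=cv2.imread("pics/side1.png")[60:260,230:400];cv2.imwrite("pics/s1c.png",cv2.resize(a,None,fx=3,fy=3,interpolation=cv2.INTER_CUBIC))
E
```

```text
(no output)
```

View pics/s1c.png

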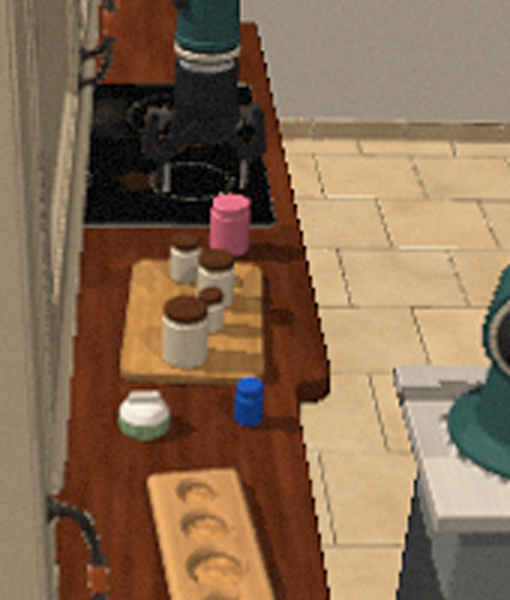

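play_rows:
  motion:
    - [[0.02, 0.006, -0.05], [0, 0, 0]]
    - [[0.045, 0.0125, -0.14], [0, 0, 0]]
    - [[0.045, 0.0125, -0.23], [0, 0, 0]]
    - [[0.045, 0.0125, -0.32], [0, 0, 0]]
    - [[0.045, 0.0125, -0.4], [0, 0, 0]]
    - [[0.045, 0.0125, -0.47], [0, 0, 0]]
    - [[0.045, 0.0125, -0.52], [0, 0, 0]]
    - [[0.045, 0.0125, -0.538], [0, 0, 0]]
    - [[0.045, 0.0125, -0.538], [0, 0, 0]]
    - [[0.045, 0.0125, -0.538], [0, 0, 0]]

```text
time: 4.92
tool_pos: [0.4372, -0.1444, 0.0371]
tcp_rot: [-1.57, -0.095, 0.092]
wrist_force: [0.3, -0.2, 0.8]
width: 0.994
```

play_rows:
  motion:
    - [[0, 0, 0], [0, 0, 0]]
    - [[0, 0, 0], [0, 0, 0]]
    - [[0, 0, 0], [0, 0, 0]]
    - [[0, 0, 0], [0, 0, 0]]
    - [[0, 0, 0], [0, 0, 0]]
    - [[0, 0, 0], [0, 0, 0]]
    - [[0, 0, 0], [0, 0, 0]]
    - [[0, 0, 0], [0, 0, 0]]
  gripper: 1
  squeeze: 40

```text
time: 5.92
tool_pos: [0.4365, -0.1448, 0.0372]
tcp_rot: [-1.569, -0.093, 0.092]
wrist_force: [-1.7, 0.9, 6.4]
width: 0.696
```

```bash
python3 - <<'E'
from m import *
s=bot.read_state();print({k:np.round(s[k],4) for k in("time","tool_pos","wrist_force","torque","width")})
p,d=cams.read_camera("side");np.savez("side2.npz",p=p,d=d)
cv2.imwrite("pics/side2.png",cv2.resize(p[100:220,240:380],None,fx=5,fy=5,interpolation=3)[:,:,::-1])
E
```

```text
{'time': np.float64(5.925), 'tool_pos': array([ 0.4365, -0.1448,  0.0372]), 'wrist_force': array([-1.7177,  0.9197,  6.4316]), 'torque': array([ 0.015 ,  0.5577, -0.0335]), 'width': np.float64(0.6962)}
```

View pics/side2.png

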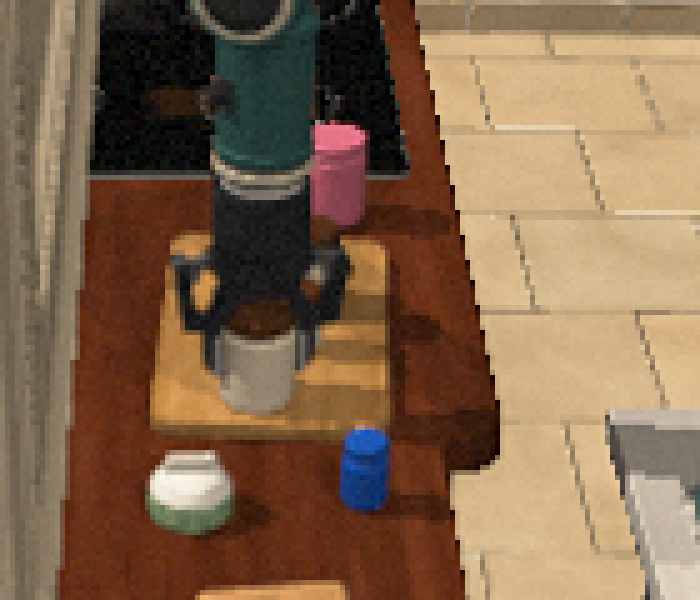

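play_rows:
  motion:
    - [[0, 0, 0.02], [0, 0, 0]]
    - [[0, 0, 0.07], [0, 0, 0]]
    - [[0, 0, 0.14], [0, 0, 0]]
    - [[0, 0, 0.21], [0, 0, 0]]
    - [[0, 0.03, 0.26], [0, 0, 0]]
    - [[0, 0.1, 0.275], [0, 0, 0]]
    - [[0, 0.2, 0.275], [0, 0, 0]]
    - [[0, 0.3, 0.275], [0, 0, 0]]
    - [[0, 0.4, 0.275], [0, 0, 0]]
    - [[0, 0.5, 0.275], [0, 0, 0]]
  squeeze: 60

```text
time: 7.22
tool_pos: [0.4355, 0.0567, 0.1459]
tcp_rot: [-1.569, -0.092, 0.093]
wrist_force: [-0.1, -0.2, -3.1]
width: 0.688
```

play_rows:
  motion:
    - [[-0.01, 0.1, 0], [0, 0, 0]]
    - [[-0.02, 0.2, 0], [0, 0, 0]]
    - [[-0.04, 0.3, 0], [0, 0, 0]]
    - [[-0.06, 0.4, 0], [0, 0, 0]]
    - [[-0.07, 0.5, 0], [0, 0, 0]]
    - [[-0.082, 0.6, 0], [0, 0, 0]]
    - [[-0.082, 0.68, 0], [0, 0, 0]]
    - [[-0.082, 0.72, 0], [0, 0, 0]]
    - [[-0.082, 0.73, 0], [0, 0, 0]]
    - [[-0.082, 0.73, 0], [0, 0, 0]]

```text
time: 8.48
tool_pos: [0.4032, 0.3467, 0.1458]
tcp_rot: [-1.57, -0.092, 0.093]
wrist_force: [0.0, 0.0, -3.6]
width: 0.689
```

```bash
python3 - <<'E'
from m import *
s=bot.read_state();print({k:np.round(s[k],4) for k in("time","tool_pos","wrist_force","torque","width")})
for n in ("side","top"):
  p,d=cams.read_camera(n);np.savez(n+"3.npz",p=p,d=d)
  a=p[180:310,240:380] if n=="side" else p[130:280,90:310]
  cv2.imwrite(f"pics/{n}3.png",cv2.resize(a,None,fx=3.5,fy=3.5,interpolation=3)[:,:,::-1])
E
```

```text
{'time': np.float64(8.475), 'tool_pos': array([0.4032, 0.3467, 0.1458]), 'wrist_force': array([ 0.0075,  0.015 , -3.5696]), 'torque': array([0.0399, 0.0428, 0.0176]), 'width': np.float64(0.6889)}
```

View pics/side3.png

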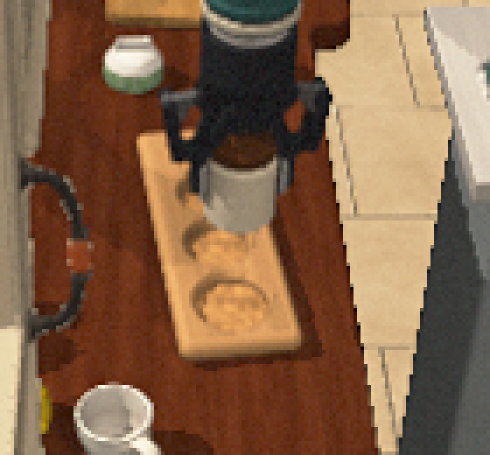

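View pics/top3.png

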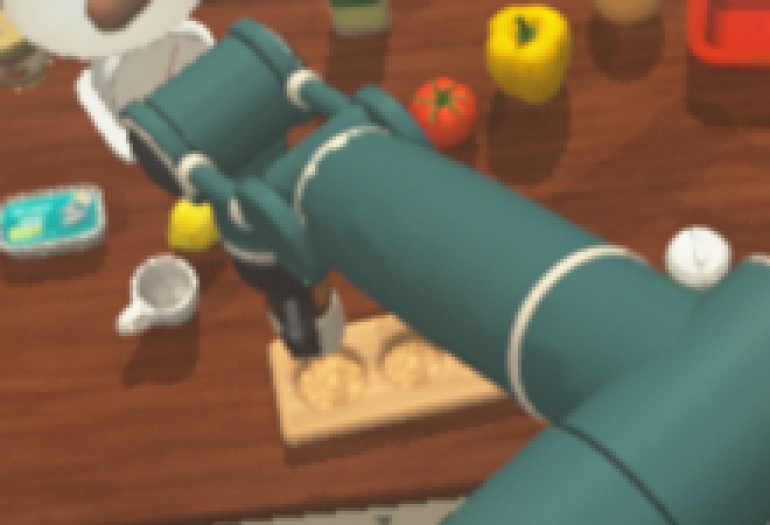

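```bash
cat >> fit.py <<'E'
from scipy.optimize import least_squares
def held(n,f,x,y,zlo,zhi,r):
    f=np.load(f);d=f["d"];p=f["p"].astype(int);px,X=cloud(n,d);X=X*1000
    col=p[px[:,1],px[:,0]]
    s=(np.hypot(X[:,0]-x,X[:,1]-y)<r+15)&(X[:,2]>zlo)&(X[:,2]<zhi)&(col.min(1)>85)&(col.max(1)-col.min(1)<55)
    P=X[s]
    fn=lambda v:np.hypot(P[:,0]-v[0],P[:,1]-v[1])-r
    q=least_squares(fn,[x,y],loss="soft_l1"); print(n,s.sum(),q.x.round(1),"rms",np.sqrt((fn(q.x)**2).mean()).round(2),"z",P[:,2].min().round(1))
E
python3 - <<'E'
from fit import *
held("side","side3.npz",404,349,128,190,30)
held("side","side0.npz",437,-142,20,80,30)
held("side","side0.npz",390,-288,20,72,26)
held("side","side0.npz",400,-217,20,56,18)
held("side","side0.npz",432,-354,20,64,22)
held("top","top0.npz",435,-147,20,80,30)
held("top","top0.npz",388,-290,20,72,26)
E
```

```text
side 319 [403.  344.7] rms 2.35 z 130.1
side 172 [ 435.1 -147.2] rms 2.93 z 20.7
side 62 [ 388.1 -291.3] rms 2.37 z 22.8
side 36 [ 401.4 -220.7] rms 2.8 z 22.3
side 74 [ 429.6 -359. ] rms 3.42 z 20.6
top 125 [ 437.7 -147.8] rms 1.83 z 20.7
top 98 [ 390.7 -292. ] rms 1.34 z 20.5
```

play_rows:
  motion:
    - [[0.002, 0.003, -0.04], [0, 0, 0]]
    - [[0.002, 0.003, -0.09], [0, 0, 0]]
    - [[0.002, 0.003, -0.14], [0, 0, 0]]
    - [[0.002, 0.003, -0.18], [0, 0, 0]]
    - [[0.002, 0.003, -0.21], [0, 0, 0]]
    - [[0.002, 0.003, -0.23], [0, 0, 0]]
    - [[0.002, 0.003, -0.24], [0, 0, 0]]
    - [[0.002, 0.003, -0.25], [0, 0, 0]]
    - [[0.002, 0.003, -0.26], [0, 0, 0]]
    - [[0.002, 0.003, -0.26], [0, 0, 0]]

```text
time: 9.82
tool_pos: [0.404, 0.3487, 0.0419]
tcp_rot: [-1.569, -0.093, 0.093]
wrist_force: [-0.3, -0.1, -3.8]
width: 0.687
```

```bash
python3 - <<'E'
from fit import *
s=bot.read_state();print({k:np.round(s[k],4) for k in("time","tool_pos","wrist_force","torque","width")})
for n in ("side",):
  p,d=cams.read_camera(n);np.savez(n+"4.npz",p=p,d=d)
  a=p[180:310,240:380]
  cv2.imwrite(f"pics/{n}4.png",cv2.resize(a,None,fx=4,fy=4,interpolation=3)[:,:,::-1])
held("side","side4.npz",404,349,28,80,30)
E
```

```text
{'time': np.float64(9.825), 'tool_pos': array([0.404 , 0.3487, 0.0419]), 'wrist_force': array([-0.291 , -0.095 , -3.7616]), 'torque': array([-0.0571,  0.0437,  0.0007]), 'width': np.float64(0.6871)}
side 232 [403.6 345.2] rms 2.43 z 28.4
```

View pics/side4.png

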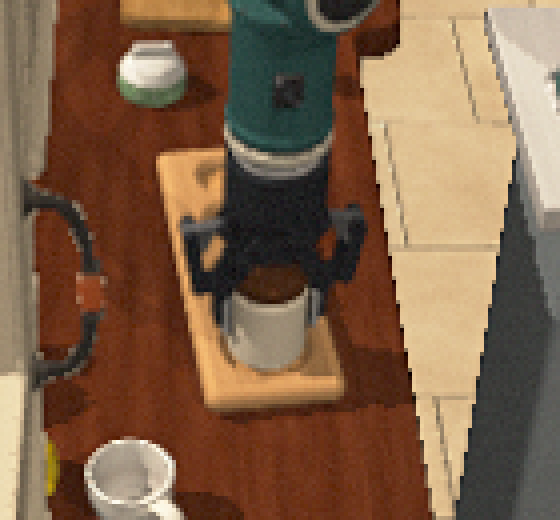

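play_rows:
  motion:
    - [[0, 0, -0.005], [0, 0, 0]]
    - [[0, 0, -0.009], [0, 0, 0]]
    - [[0, 0, -0.013], [0, 0, 0]]
    - [[0, 0, -0.016], [0, 0, 0]]
    - [[0, 0, -0.018], [0, 0, 0]]
    - [[0, 0, -0.018], [0, 0, 0]]
    - [[0, 0, -0.018], [0, 0, 0]]

```text
time: 10.75
tool_pos: [0.4042, 0.3488, 0.0349]
tcp_rot: [-1.569, -0.093, 0.093]
wrist_force: [-0.0, 0.0, -3.9]
width: 0.69
```

play_rows:
  motion:
    - [[0, 0, -0.002], [0, 0, 0]]
    - [[0, 0, -0.004], [0, 0, 0]]
    - [[0, 0, -0.004], [0, 0, 0]]

```text
time: 11.12
tool_pos: [0.4043, 0.3488, 0.0334]
tcp_rot: [-1.569, -0.093, 0.093]
wrist_force: [-1.1, -1.2, -2.3]
width: 0.691
```

play_rows:
  motion:
    - [[0, 0, 0], [0, 0, 0]]
    - [[0, 0, 0], [0, 0, 0]]
    - [[0, 0, 0], [0, 0, 0]]
    - [[0, 0, 0], [0, 0, 0]]
    - [[0, 0, 0.0], [0, 0, 0]]
    - [[0, 0, 0.0], [0, 0, 0]]
    - [[0, 0, 0.02], [0, 0, 0]]
    - [[0, 0, 0.06], [0, 0, 0]]
    - [[0, 0, 0.12], [0, 0, 0]]
    - [[0, 0, 0.19], [0, 0, 0]]
  gripper: 0

```text
time: 12.38
tool_pos: [0.4042, 0.3488, 0.111]
tcp_rot: [-1.569, -0.093, 0.093]
wrist_force: [-0.4, 0.6, -0.3]
width: 0.999
```

play_rows:
  motion:
    - [[0, -0.03, 0.07], [0, 0, 0]]
    - [[0, -0.1, 0.15], [0, 0, 0]]
    - [[0, -0.22, 0.2], [0, 0, 0]]
    - [[0, -0.34, 0.2], [0, 0, 0]]
    - [[0, -0.46, 0.2], [0, 0, 0]]
    - [[0, -0.58, 0.2], [0, 0, 0]]
    - [[0, -0.7, 0.2], [0, 0, 0]]
    - [[0, -0.82, 0.2], [0, 0, 0]]
    - [[0, -0.92, 0.2], [0, 0, 0]]
    - [[0, -1, 0.2], [0, 0, 0]]

```text
time: 13.62
tool_pos: [0.4043, -0.0529, 0.1908]
tcp_rot: [-1.57, -0.094, 0.09]
wrist_force: [0.5, -0.2, 0.2]
width: 1.005
```

```bash
python3 - <<'E'
from fit import *
s=bot.read_state();print({k:np.round(s[k],4) for k in("time","tool_pos","wrist_force","torque","width")})
for n in ("side","top"):
  p,d=cams.read_camera(n);np.savez(n+"5.npz",p=p,d=d)
  a=p[100:310,240:380] if n=="side" else p[130:280,90:430]
  cv2.imwrite(f"pics/{n}5.png",cv2.resize(a,None,fx=2.3,fy=2.3,interpolation=3)[:,:,::-1])
held("side","side5.npz",404,349,28,75,30)
held("top","top5.npz",404,349,28,75,30)
fit("top","top5.npz")
E
```

```text
{'time': np.float64(13.625), 'tool_pos': array([ 0.4043, -0.0529,  0.1908]), 'wrist_force': array([ 0.5038, -0.2277,  0.1855]), 'torque': array([ 0.0112, -0.026 , -0.001 ]), 'width': np.float64(1.0051)}
side 204 [403.9 345.1] rms 1.5 z 28.1
top 108 [405.9 346. ] rms 1.54 z 28.0
top [4.15371e+02 2.49434e+02 1.26000e-01] 649.0 1334 [array([429.2, 140.8]), array([421.5, 201.3]), array([412.8, 269.8]), array([403.1, 346.2])]
```

View pics/side5.png

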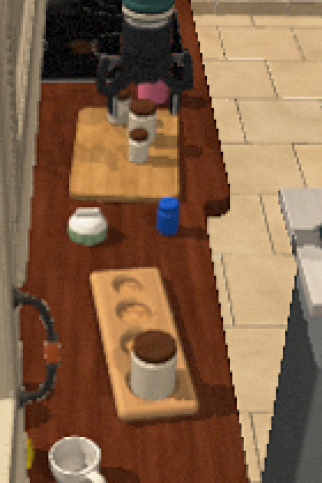

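View pics/top5.png

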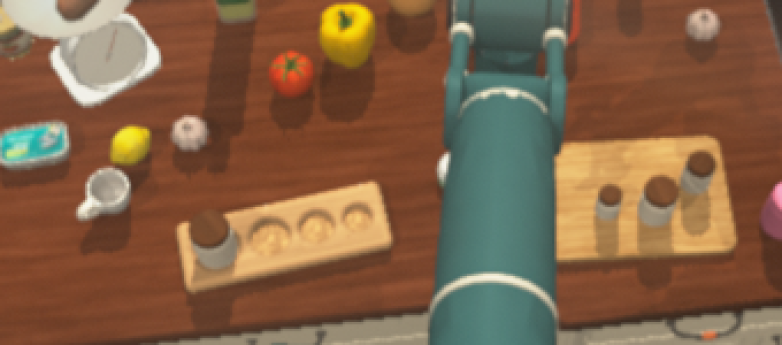

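play_rows:
  motion:
    - [[-0.01, -0.1, 0], [0, 0, 0]]
    - [[-0.02, -0.22, 0], [0, 0, 0]]
    - [[-0.03, -0.34, 0], [0, 0, 0]]
    - [[-0.0375, -0.46, 0], [0, 0, 0]]
    - [[-0.0375, -0.56, 0], [0, 0, 0]]
    - [[-0.0375, -0.598, 0], [0, 0, 0]]
    - [[-0.0375, -0.598, -0.04], [0, 0, 0]]
    - [[-0.0375, -0.598, -0.12], [0, 0, 0]]
    - [[-0.0375, -0.598, -0.2], [0, 0, 0]]
    - [[-0.0375, -0.598, -0.27], [0, 0, 0]]

```text
time: 14.98
tool_pos: [0.3885, -0.2876, 0.0791]
tcp_rot: [-1.567, -0.093, 0.095]
wrist_force: [-0.1, -0.2, 0.3]
width: 1.001
```

play_rows:
  motion:
    - [[0, 0, -0.05], [0, 0, 0]]
    - [[0, 0, -0.09], [0, 0, 0]]
    - [[0, 0, -0.11], [0, 0, 0]]
    - [[0, 0, -0.119], [0, 0, 0]]
    - [[0, 0, -0.119], [0, 0, 0]]
    - [[0, 0, -0.119], [0, 0, 0]]

```text
time: 15.72
tool_pos: [0.3897, -0.2909, 0.0344]
tcp_rot: [-1.57, -0.094, 0.092]
wrist_force: [0.3, 0.7, 1.0]
width: 1.001
```

play_rows:
  motion:
    - [[0, 0, 0], [0, 0, 0]]
    - [[0, 0, 0], [0, 0, 0]]
    - [[0, 0, 0], [0, 0, 0]]
    - [[0, 0, 0], [0, 0, 0]]
    - [[0, 0, 0], [0, 0, 0]]
    - [[0, 0, 0], [0, 0, 0]]
    - [[0, 0, 0], [0, 0, 0]]
    - [[0, 0, 0], [0, 0, 0]]
  gripper: 1
  squeeze: 50

```text
time: 16.73
tool_pos: [0.3896, -0.2909, 0.0344]
tcp_rot: [-1.57, -0.094, 0.092]
wrist_force: [-0.6, 0.2, 6.0]
width: 0.59
```

play_rows:
  motion:
    - [[0, 0, 0.02], [0, 0, 0]]
    - [[0, 0, 0.07], [0, 0, 0]]
    - [[0, 0, 0.14], [0, 0, 0]]
    - [[0, 0, 0.21], [0, 0, 0]]
    - [[0, 0.03, 0.26], [0, 0, 0]]
    - [[0, 0.1, 0.275], [0, 0, 0]]
    - [[0.01, 0.2, 0.275], [0, 0, 0]]
    - [[0.02, 0.31, 0.275], [0, 0, 0]]
    - [[0.03, 0.42, 0.275], [0, 0, 0]]
    - [[0.04, 0.53, 0.275], [0, 0, 0]]
  squeeze: 60

```text
time: 17.98
tool_pos: [0.4043, -0.0769, 0.1432]
tcp_rot: [-1.568, -0.092, 0.093]
wrist_force: [0.5, 0.8, -1.8]
width: 0.591
```

play_rows:
  motion:
    - [[0.01, 0.11, 0], [0, 0, 0]]
    - [[0.02, 0.22, 0], [0, 0, 0]]
    - [[0.02, 0.33, 0], [0, 0, 0]]
    - [[0.02, 0.44, 0], [0, 0, 0]]
    - [[0.02, 0.55, 0], [0, 0, 0]]
    - [[0.02, 0.66, 0], [0, 0, 0]]
    - [[0.02, 0.76, 0], [0, 0, 0]]
    - [[0.02, 0.84, 0], [0, 0, 0]]
    - [[0.02, 0.873, 0], [0, 0, 0]]
    - [[0.02, 0.873, 0], [0, 0, 0]]

```text
time: 19.23
tool_pos: [0.4126, 0.2708, 0.1432]
tcp_rot: [-1.57, -0.093, 0.095]
wrist_force: [-0.2, 0.4, -1.8]
width: 0.591
```

play_rows:
  motion:
    - [[0, 0, -0.04], [0, 0, 0]]
    - [[0, 0, -0.09], [0, 0, 0]]
    - [[0, 0, -0.14], [0, 0, 0]]
    - [[0, 0, -0.18], [0, 0, 0]]
    - [[0, 0, -0.21], [0, 0, 0]]
    - [[0, 0, -0.23], [0, 0, 0]]
    - [[0, 0, -0.24], [0, 0, 0]]
    - [[0, 0, -0.25], [0, 0, 0]]
    - [[0, 0, -0.26], [0, 0, 0]]
    - [[0, 0, -0.26], [0, 0, 0]]

```text
time: 20.48
tool_pos: [0.413, 0.2707, 0.0395]
tcp_rot: [-1.569, -0.093, 0.093]
wrist_force: [-0.2, 0.2, -3.0]
width: 0.592
```

```bash
python3 - <<'E'
from fit import *
s=bot.read_state();print({k:np.round(s[k],4) for k in("time","tool_pos","wrist_force","torque","width")})
for n in ("side",):
  p,d=cams.read_camera(n);np.savez(n+"6.npz",p=p,d=d)
  a=p[180:310,240:380]
  cv2.imwrite(f"pics/{n}6.png",cv2.resize(a,None,fx=4,fy=4,interpolation=3)[:,:,::-1])
held("side","side6.npz",414,270,30,75,26)
E
```

```text
{'time': np.float64(20.475), 'tool_pos': array([0.413 , 0.2707, 0.0395]), 'wrist_force': array([-0.2017,  0.2139, -3.0377]), 'torque': array([0.0117, 0.0137, 0.0195]), 'width': np.float64(0.592)}
side 70 [413.7 269.9] rms 3.64 z 31.5
```

View pics/side6.png

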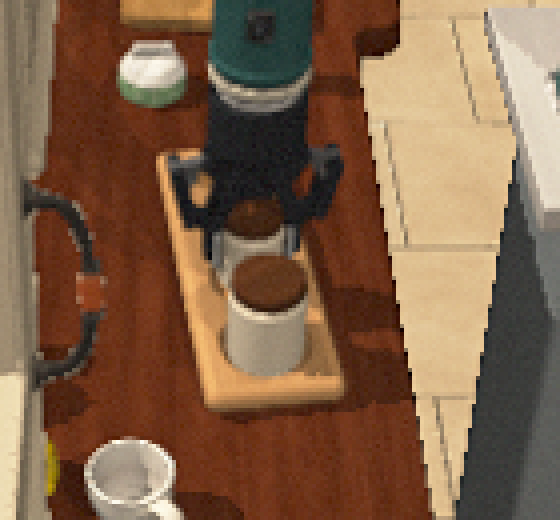

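play_rows:
  motion:
    - [[0, 0, -0.004], [0, 0, 0]]
    - [[0, 0, -0.008], [0, 0, 0]]
    - [[0, 0, -0.012], [0, 0, 0]]
    - [[0, 0, -0.016], [0, 0, 0]]
    - [[0, 0, -0.02], [0, 0, 0]]
    - [[0, 0, -0.022], [0, 0, 0]]
    - [[0, 0, -0.022], [0, 0, 0]]

```text
time: 21.4
tool_pos: [0.4131, 0.2707, 0.0308]
tcp_rot: [-1.569, -0.093, 0.093]
wrist_force: [0.3, 0.3, -3.1]
width: 0.592
```

play_rows:
  motion:
    - [[0, 0, 0], [0, 0, 0]]
    - [[0, 0, 0], [0, 0, 0]]
    - [[0, 0, 0], [0, 0, 0]]
    - [[0, 0, 0], [0, 0, 0]]
    - [[0, 0, 0.0], [0, 0, 0]]
    - [[0, 0, 0.0], [0, 0, 0]]
    - [[0, 0, 0.02], [0, 0, 0]]
    - [[0, 0, 0.06], [0, 0, 0]]
    - [[0, 0, 0.12], [0, 0, 0]]
    - [[0, 0, 0.19], [0, 0, 0]]
  gripper: 0

```text
time: 22.65
tool_pos: [0.4132, 0.2708, 0.1086]
tcp_rot: [-1.569, -0.093, 0.093]
wrist_force: [0.8, 0.2, 0.2]
width: 0.993
```

play_rows:
  motion:
    - [[0, -0.03, 0.07], [0, 0, 0]]
    - [[0, -0.1, 0.15], [0, 0, 0]]
    - [[0, -0.22, 0.2], [0, 0, 0]]
    - [[0, -0.34, 0.2], [0, 0, 0]]
    - [[0, -0.46, 0.2], [0, 0, 0]]
    - [[0, -0.58, 0.2], [0, 0, 0]]
    - [[0, -0.7, 0.2], [0, 0, 0]]
    - [[0, -0.82, 0.2], [0, 0, 0]]
    - [[0, -0.92, 0.2], [0, 0, 0]]
    - [[0, -1, 0.2], [0, 0, 0]]

```text
time: 23.9
tool_pos: [0.4133, -0.1311, 0.1885]
tcp_rot: [-1.57, -0.094, 0.09]
wrist_force: [-0.8, -0.8, 0.4]
width: 1.002
```

```bash
python3 - <<'E'
from fit import *
s=bot.read_state();print({k:np.round(s[k],4) for k in("time","tool_pos","wrist_force","torque","width")})
for n in ("side","top"):
  p,d=cams.read_camera(n);np.savez(n+"7.npz",p=p,d=d)
  a=p[100:310,240:380] if n=="side" else p[130:280,90:430]
  cv2.imwrite(f"pics/{n}7.png",cv2.resize(a,None,fx=2.3,fy=2.3,interpolation=3)[:,:,::-1])
for n in ("side","top"):
 f=n+"7.npz"
 held(n,f,404,347,30,75,30)
 held(n,f,413,270,30,67,26)
 held(n,f,399,-220,20,56,18)
 held(n,f,430,-357,20,64,22)
E
```

```text
{'time': np.float64(23.9), 'tool_pos': array([ 0.4133, -0.1311,  0.1885]), 'wrist_force': array([-0.8   , -0.7663,  0.3878]), 'torque': array([ 0.0035, -0.028 , -0.0093]), 'width': np.float64(1.002)}
side 204 [404.1 345.2] rms 1.56 z 30.7
side 40 [413.5 269.1] rms 1.81 z 33.2
side 56 [ 399.5 -222.6] rms 3.45 z 22.5
side 83 [ 429.2 -359.8] rms 3.96 z 21.1
top 114 [406.4 346. ] rms 1.59 z 30.4
top 78 [415.1 269.7] rms 1.44 z 30.2
top 44 [ 400.5 -222.5] rms 1.62 z 22.6
top 70 [ 431.5 -360.5] rms 1.81 z 20.2
```

View pics/top7.png

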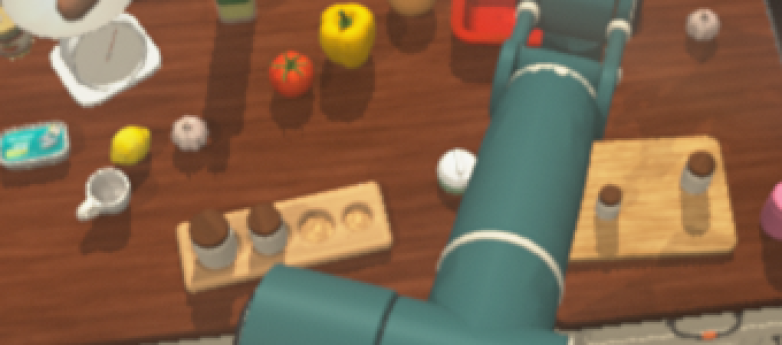

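View pics/side7.png

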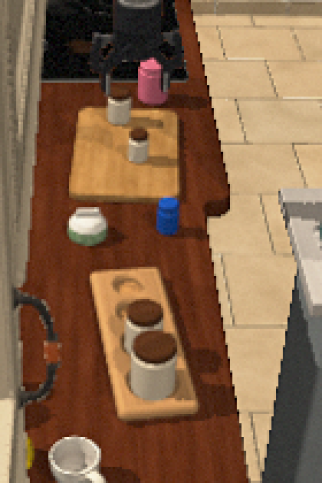

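play_rows:
  motion:
    - [[0.01, -0.1, 0], [0, 0, 0]]
    - [[0.02, -0.22, 0], [0, 0, 0]]
    - [[0.03, -0.34, 0], [0, 0, 0]]
    - [[0.041, -0.45, 0], [0, 0, 0]]
    - [[0.041, -0.54, 0], [0, 0, 0]]
    - [[0.041, -0.573, 0], [0, 0, 0]]
    - [[0.041, -0.573, -0.04], [0, 0, 0]]
    - [[0.041, -0.573, -0.12], [0, 0, 0]]
    - [[0.041, -0.573, -0.2], [0, 0, 0]]
    - [[0.041, -0.573, -0.27], [0, 0, 0]]

```text
time: 25.25
tool_pos: [0.4289, -0.3556, 0.0767]
tcp_rot: [-1.566, -0.093, 0.095]
wrist_force: [-0.6, 0.5, 0.9]
width: 1.0
```

play_rows:
  motion:
    - [[0, 0, -0.05], [0, 0, 0]]
    - [[0, 0, -0.09], [0, 0, 0]]
    - [[0, 0, -0.115], [0, 0, 0]]
    - [[0, 0, -0.125], [0, 0, 0]]
    - [[0, 0, -0.125], [0, 0, 0]]
    - [[0, 0, -0.125], [0, 0, 0]]

```text
time: 26.0
tool_pos: [0.4301, -0.359, 0.0297]
tcp_rot: [-1.57, -0.094, 0.092]
wrist_force: [0.2, 0.2, -1.0]
width: 0.999
```

play_rows:
  motion:
    - [[0, 0, 0], [0, 0, 0]]
    - [[0, 0, 0], [0, 0, 0]]
    - [[0, 0, 0], [0, 0, 0]]
    - [[0, 0, 0], [0, 0, 0]]
    - [[0, 0, 0], [0, 0, 0]]
    - [[0, 0, 0], [0, 0, 0]]
    - [[0, 0, 0], [0, 0, 0]]
    - [[0, 0, 0], [0, 0, 0]]
  gripper: 1
  squeeze: 50

```text
time: 27.0
tool_pos: [0.4299, -0.3588, 0.0295]
tcp_rot: [-1.57, -0.093, 0.093]
wrist_force: [-0.3, 0.7, 6.0]
width: 0.504
```

play_rows:
  motion:
    - [[0, 0, 0.02], [0, 0, 0]]
    - [[0, 0, 0.07], [0, 0, 0]]
    - [[0, 0, 0.14], [0, 0, 0]]
    - [[0, 0, 0.21], [0, 0, 0]]
    - [[0, 0.03, 0.26], [0, 0, 0]]
    - [[0, 0.1, 0.275], [0, 0, 0]]
    - [[0, 0.2, 0.275], [0, 0, 0]]
    - [[0, 0.31, 0.275], [0, 0, 0]]
    - [[-0.01, 0.42, 0.275], [0, 0, 0]]
    - [[-0.01, 0.53, 0.275], [0, 0, 0]]
  squeeze: 60

```text
time: 28.25
tool_pos: [0.4241, -0.1441, 0.1382]
tcp_rot: [-1.568, -0.092, 0.094]
wrist_force: [0.2, 0.8, -2.9]
width: 0.499
```

play_rows:
  motion:
    - [[0, 0.11, 0], [0, 0, 0]]
    - [[-0.005, 0.22, 0], [0, 0, 0]]
    - [[-0.011, 0.33, 0], [0, 0, 0]]
    - [[-0.011, 0.44, 0], [0, 0, 0]]
    - [[-0.011, 0.55, 0], [0, 0, 0]]
    - [[-0.011, 0.66, 0], [0, 0, 0]]
    - [[-0.011, 0.76, 0], [0, 0, 0]]
    - [[-0.011, 0.84, 0], [0, 0, 0]]
    - [[-0.011, 0.871, 0], [0, 0, 0]]
    - [[-0.011, 0.871, 0], [0, 0, 0]]

```text
time: 29.5
tool_pos: [0.4203, 0.2022, 0.1385]
tcp_rot: [-1.569, -0.093, 0.095]
wrist_force: [-0.1, 0.2, -2.2]
width: 0.499
```

play_rows:
  motion:
    - [[0, 0, -0.04], [0, 0, 0]]
    - [[0, 0, -0.09], [0, 0, 0]]
    - [[0, 0, -0.14], [0, 0, 0]]
    - [[0, 0, -0.18], [0, 0, 0]]
    - [[0, 0, -0.21], [0, 0, 0]]
    - [[0, 0, -0.23], [0, 0, 0]]
    - [[0, 0, -0.24], [0, 0, 0]]
    - [[0, 0, -0.25], [0, 0, 0]]
    - [[0, 0, -0.26], [0, 0, 0]]
    - [[0, 0, -0.26], [0, 0, 0]]

```text
time: 30.75
tool_pos: [0.4211, 0.202, 0.0348]
tcp_rot: [-1.569, -0.093, 0.093]
wrist_force: [-0.5, -0.6, -2.0]
width: 0.501
```

```bash
python3 - <<'E'
from fit import *
s=bot.read_state();print({k:np.round(s[k],4) for k in("time","tool_pos","wrist_force","torque","width")})
p,d=cams.read_camera("side")
cv2.imwrite("pics/side8.png",cv2.resize(p[180:310,240:380],None,fx=4,fy=4,interpolation=3)[:,:,::-1])
E
```

```text
{'time': np.float64(30.75), 'tool_pos': array([0.4211, 0.202 , 0.0348]), 'wrist_force': array([-0.5278, -0.6014, -2.0246]), 'torque': array([ 0.0134, -0.0071,  0.0311]), 'width': np.float64(0.5007)}
```

View pics/side8.png

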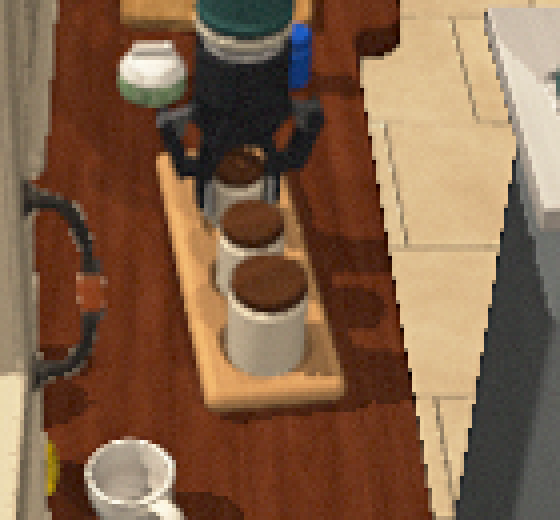

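play_rows:
  motion:
    - [[0, 0, -0.004], [0, 0, 0]]
    - [[0, 0, -0.008], [0, 0, 0]]
    - [[0, 0, -0.012], [0, 0, 0]]
    - [[0, 0, -0.016], [0, 0, 0]]
    - [[0, 0, -0.02], [0, 0, 0]]
    - [[0, 0, -0.022], [0, 0, 0]]
    - [[0, 0, -0.022], [0, 0, 0]]

```text
time: 31.68
tool_pos: [0.4211, 0.202, 0.026]
tcp_rot: [-1.569, -0.093, 0.093]
wrist_force: [0.6, 0.1, -1.8]
width: 0.499
```

play_rows:
  motion:
    - [[0, 0, 0], [0, 0, 0]]
    - [[0, 0, 0], [0, 0, 0]]
    - [[0, 0, 0], [0, 0, 0]]
    - [[0, 0, 0], [0, 0, 0]]
    - [[0, 0, 0.0], [0, 0, 0]]
    - [[0, 0, 0.0], [0, 0, 0]]
    - [[0, 0, 0.02], [0, 0, 0]]
    - [[0, 0, 0.06], [0, 0, 0]]
    - [[0, 0, 0.12], [0, 0, 0]]
    - [[0, 0, 0.19], [0, 0, 0]]
  gripper: 0

```text
time: 32.92
tool_pos: [0.4212, 0.202, 0.1037]
tcp_rot: [-1.569, -0.093, 0.093]
wrist_force: [0.3, 0.4, 0.5]
width: 1.001
```

play_rows:
  motion:
    - [[0, -0.03, 0.07], [0, 0, 0]]
    - [[0, -0.1, 0.15], [0, 0, 0]]
    - [[-0.01, -0.22, 0.2], [0, 0, 0]]
    - [[-0.02, -0.34, 0.2], [0, 0, 0]]
    - [[-0.03, -0.46, 0.2], [0, 0, 0]]
    - [[-0.04, -0.58, 0.2], [0, 0, 0]]
    - [[-0.05, -0.7, 0.2], [0, 0, 0]]
    - [[-0.055, -0.82, 0.2], [0, 0, 0]]
    - [[-0.055, -0.92, 0.2], [0, 0, 0]]
    - [[-0.055, -1, 0.2], [0, 0, 0]]

```text
time: 34.17
tool_pos: [0.3992, -0.1999, 0.1837]
tcp_rot: [-1.57, -0.093, 0.09]
wrist_force: [-0.4, 0.5, -0.8]
width: 1.002
```

play_rows:
  motion:
    - [[0, -0.05, 0], [0, 0, 0]]
    - [[0, -0.056, -0.05], [0, 0, 0]]
    - [[0, -0.056, -0.13], [0, 0, 0]]
    - [[0, -0.056, -0.21], [0, 0, 0]]
    - [[0, -0.056, -0.28], [0, 0, 0]]
    - [[0, -0.056, -0.33], [0, 0, 0]]
    - [[0, -0.056, -0.36], [0, 0, 0]]
    - [[0, -0.056, -0.372], [0, 0, 0]]
    - [[0, -0.056, -0.372], [0, 0, 0]]
    - [[0, -0.056, -0.372], [0, 0, 0]]

```text
time: 35.42
tool_pos: [0.3999, -0.2209, 0.0342]
tcp_rot: [-1.57, -0.094, 0.092]
wrist_force: [-0.2, 0.5, 0.7]
width: 1.004
```

play_rows:
  motion:
    - [[0, 0, -0.006], [0, 0, 0]]
    - [[0, 0, -0.0115], [0, 0, 0]]
    - [[0, 0, -0.0115], [0, 0, 0]]

```text
time: 35.8
tool_pos: [0.399, -0.2203, 0.0285]
tcp_rot: [-1.569, -0.093, 0.093]
wrist_force: [0.4, 0.5, -0.4]
width: 1.001
```

play_rows:
  motion:
    - [[0, 0, 0], [0, 0, 0]]
    - [[0, 0, 0], [0, 0, 0]]
    - [[0, 0, 0], [0, 0, 0]]
    - [[0, 0, 0], [0, 0, 0]]
    - [[0, 0, 0], [0, 0, 0]]
    - [[0, 0, 0], [0, 0, 0]]
    - [[0, 0, 0], [0, 0, 0]]
    - [[0, 0, 0], [0, 0, 0]]
  gripper: 1
  squeeze: 40

```text
time: 36.8
tool_pos: [0.3995, -0.2206, 0.0289]
tcp_rot: [-1.569, -0.093, 0.093]
wrist_force: [0.4, -0.1, 4.6]
width: 0.404
```

```bash
python3 - <<'E'
from fit import *
s=bot.read_state();print({k:np.round(s[k],4) for k in("time","tool_pos","wrist_force","torque","width")})
for n in ("side","top"):
  p,d=cams.read_camera(n);np.savez(n+"9.npz",p=p,d=d)
  a=p[100:310,240:380] if n=="side" else p[130:280,90:430]
  cv2.imwrite(f"pics/{n}9.png",cv2.resize(a,None,fx=2.3,fy=2.3,interpolation=3)[:,:,::-1])
for n in ("side","top"):
 f=n+"9.npz"
 held(n,f,404,347,30,75,30)
 held(n,f,413,270,30,67,26)
 held(n,f,421,202,30,58,22)
E
```

```text
{'time': np.float64(36.8), 'tool_pos': array([ 0.3995, -0.2206,  0.0289]), 'wrist_force': array([ 0.4489, -0.1149,  4.5966]), 'torque': array([-0.0158,  0.059 ,  0.0051]), 'width': np.float64(0.4043)}
side 202 [403.9 345.3] rms 1.63 z 30.4
side 43 [413.1 269.2] rms 1.52 z 30.6
side 20 [420.5 201.4] rms 1.49 z 32.8
top 111 [406.4 346. ] rms 1.59 z 30.9
top 80 [415.6 270. ] rms 1.74 z 30.1
top 48 [422.5 200.8] rms 1.7 z 30.7
```

View pics/side9.png

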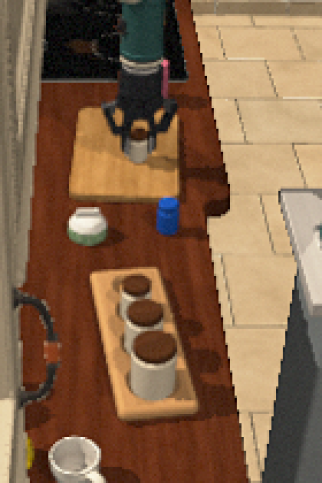

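play_rows:
  motion:
    - [[0, 0, 0.02], [0, 0, 0]]
    - [[0, 0, 0.07], [0, 0, 0]]
    - [[0, 0, 0.14], [0, 0, 0]]
    - [[0, 0, 0.21], [0, 0, 0]]
    - [[0, 0.03, 0.26], [0, 0, 0]]
    - [[0.01, 0.1, 0.275], [0, 0, 0]]
    - [[0.02, 0.2, 0.275], [0, 0, 0]]
    - [[0.03, 0.31, 0.275], [0, 0, 0]]
    - [[0.04, 0.42, 0.275], [0, 0, 0]]
    - [[0.05, 0.52, 0.275], [0, 0, 0]]
  squeeze: 50

```text
time: 38.15
tool_pos: [0.4183, -0.0109, 0.1383]
tcp_rot: [-1.569, -0.092, 0.094]
wrist_force: [0.5, -0.3, -0.8]
width: 0.404
```

play_rows:
  motion:
    - [[0.01, 0.1, 0], [0, 0, 0]]
    - [[0.02, 0.2, 0], [0, 0, 0]]
    - [[0.023, 0.29, 0], [0, 0, 0]]
    - [[0.023, 0.36, 0], [0, 0, 0]]
    - [[0.023, 0.385, 0], [0, 0, 0]]
    - [[0.023, 0.385, 0], [0, 0, 0]]

```text
time: 38.9
tool_pos: [0.4279, 0.1416, 0.1383]
tcp_rot: [-1.569, -0.093, 0.095]
wrist_force: [0.2, 0.4, -0.6]
width: 0.4
```

play_rows:
  motion:
    - [[0, 0, -0.04], [0, 0, 0]]
    - [[0, 0, -0.09], [0, 0, 0]]
    - [[0, 0, -0.14], [0, 0, 0]]
    - [[0, 0, -0.18], [0, 0, 0]]
    - [[0, 0, -0.21], [0, 0, 0]]
    - [[0, 0, -0.23], [0, 0, 0]]
    - [[0, 0, -0.24], [0, 0, 0]]
    - [[0, 0, -0.25], [0, 0, 0]]
    - [[0, 0, -0.26], [0, 0, 0]]
    - [[0, 0, -0.26], [0, 0, 0]]

```text
time: 40.15
tool_pos: [0.4283, 0.1416, 0.0346]
tcp_rot: [-1.569, -0.093, 0.093]
wrist_force: [-0.5, 0.0, -0.4]
width: 0.407
```

```bash
python3 - <<'E'
from fit import *
s=bot.read_state();print({k:np.round(s[k],4) for k in("time","tool_pos","wrist_force","torque","width")})
p,d=cams.read_camera("side")
cv2.imwrite("pics/side10.png",cv2.resize(p[180:310,240:380],None,fx=4,fy=4,interpolation=3)[:,:,::-1])
E
```

```text
{'time': np.float64(40.15), 'tool_pos': array([0.4283, 0.1416, 0.0346]), 'wrist_force': array([-0.4683,  0.0109, -0.3569]), 'torque': array([ 0.0368, -0.0041,  0.0398]), 'width': np.float64(0.4072)}
```

View pics/side10.png

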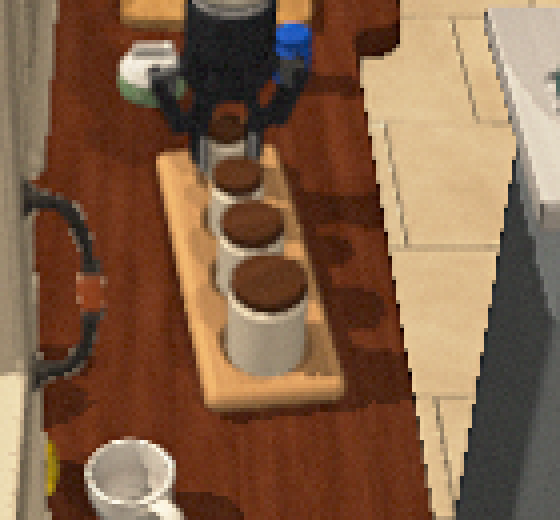

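play_rows:
  motion:
    - [[0, 0, -0.004], [0, 0, 0]]
    - [[0, 0, -0.008], [0, 0, 0]]
    - [[0, 0, -0.012], [0, 0, 0]]
    - [[0, 0, -0.016], [0, 0, 0]]
    - [[0, 0, -0.02], [0, 0, 0]]
    - [[0, 0, -0.0225], [0, 0, 0]]
    - [[0, 0, -0.0225], [0, 0, 0]]

```text
time: 41.08
tool_pos: [0.4283, 0.1415, 0.0256]
tcp_rot: [-1.569, -0.093, 0.093]
wrist_force: [-0.8, -0.2, -0.4]
width: 0.402
```

play_rows:
  motion:
    - [[0, 0, 0], [0, 0, 0]]
    - [[0, 0, 0], [0, 0, 0]]
    - [[0, 0, 0], [0, 0, 0]]
    - [[0, 0, 0], [0, 0, 0]]
    - [[0, 0, 0.0], [0, 0, 0]]
    - [[0, 0, 0.0], [0, 0, 0]]
    - [[0, 0, 0.02], [0, 0, 0]]
    - [[0, 0, 0.06], [0, 0, 0]]
    - [[0, 0, 0.12], [0, 0, 0]]
    - [[0, 0, 0.19], [0, 0, 0]]
  gripper: 0

```text
time: 42.32
tool_pos: [0.4284, 0.1416, 0.1034]
tcp_rot: [-1.569, -0.093, 0.093]
wrist_force: [0.3, -0.1, 0.7]
width: 1.003
```

play_rows:
  motion:
    - [[0, -0.03, 0.1], [0, 0, 0]]
    - [[0, -0.1, 0.2], [0, 0, 0]]
    - [[0, -0.2, 0.27], [0, 0, 0]]
    - [[0, -0.32, 0.3], [0, 0, 0]]
    - [[0, -0.44, 0.3], [0, 0, 0]]
    - [[0, -0.56, 0.3], [0, 0, 0]]
    - [[0, -0.65, 0.3], [0, 0, 0]]
    - [[0, -0.7, 0.3], [0, 0, 0]]
    - [[0, -0.7, 0.3], [0, 0, 0]]

```text
time: 43.45
tool_pos: [0.4284, -0.1396, 0.2229]
tcp_rot: [-1.57, -0.092, 0.09]
wrist_force: [-0.7, -0.3, -0.5]
width: 1.002
```

```bash
python3 - <<'E'
from fit import *
s=bot.read_state();print({k:np.round(s[k],4) for k in("time","tool_pos","wrist_force","torque","width")})
for n in ("side","top"):
  p,d=cams.read_camera(n);np.savez(n+"11.npz",p=p,d=d)
  a=p[180:310,240:380] if n=="side" else p[130:280,90:310]
  cv2.imwrite(f"pics/{n}11.png",cv2.resize(a,None,fx=3.5,fy=3.5,interpolation=3)[:,:,::-1])
  f=n+"11.npz"
  for x,y,h,r in((404,347,82,30),(413,270,74,26),(421,202,66,22),(428.5,141,58,18)):
    held(n,f,x,y,30,12+h-20,r)
    px,X=cloud(n,d);m=(np.hypot(X[:,0]*1000-x,X[:,1]*1000-y)<r*.7)&(X[:,2]*1000>h-10)
    A=np.c_[X[m][:,:2]-X[m][:,:2].mean(0),np.ones(m.sum())];c=np.linalg.lstsq(A,X[m][:,2],rcond=None)[0]
    print("  lid z",(c[2]*1000).round(1),"expect",12+h,"slopes",c[:2].round(3),m.sum())
for l in("timer","espresso_cup"):
  for n in("side","top"):
    for e in cams.mark_of(n,l)[:1]: print(l,n,round(e["conf"],2),cw(n,e["xyz"]).round(4))
E
```

```text
{'time': np.float64(43.45), 'tool_pos': array([ 0.4284, -0.1396,  0.2229]), 'wrist_force': array([-0.7066, -0.2726, -0.456 ]), 'torque': array([ 0.0238, -0.0229,  0.012 ]), 'width': np.float64(1.002)}
side 200 [404.2 345.2] rms 1.65 z 30.3
  lid z 93.2 expect 94 slopes [ 0.003 -0.027] 109
side 39 [413.2 269.6] rms 1.7 z 30.2
  lid z 85.6 expect 86 slopes [0.025 0.018] 70
side 20 [420.2 202.6] rms 1.16 z 30.4
  lid z 76.9 expect 78 slopes [ 0.024 -0.123] 44
side 9 [426.2 142.2] rms 0.87 z 36.1
  lid z 67.8 expect 70 slopes [ 0.051 -0.29 ] 32
top 111 [406.3 346.4] rms 1.54 z 30.1
  lid z 94.7 expect 94 slopes [0.024 0.03 ] 124
top 79 [415.4 269.4] rms 1.69 z 30.9
  lid z 86.7 expect 86 slopes [0.008 0.077] 84
top 49 [422.9 200.4] rms 1.56 z 31.3
  lid z 78.6 expect 78 slopes [0.058 0.021] 65
top 29 [429.8 138.8] rms 1.8 z 30.1
  lid z 69.9 expect 70 slopes [ 0.281 -0.044] 43
timer side 0.7 [ 0.4869 -0.0178  0.0014]
timer top 0.63 [ 4.909e-01 -1.900e-02  3.000e-04]
espresso_cup side 0.75 [4.995e-01 5.055e-01 1.000e-04]
```

View pics/side11.png

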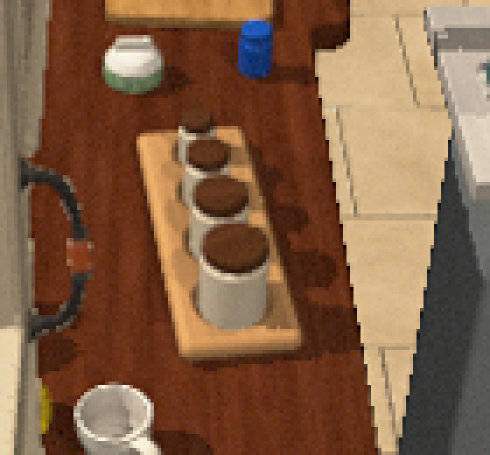

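View pics/top11.png

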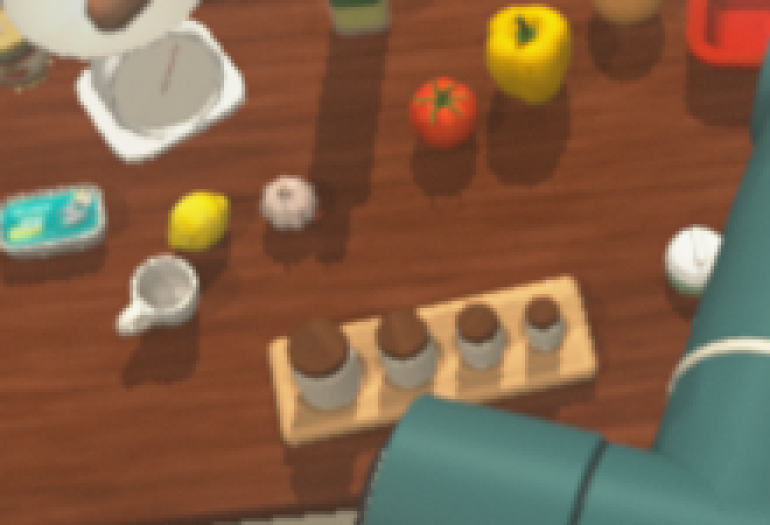

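```bash
python3 - <<'E'
from fit import *
for n in("side","top"):
 for f,x,y,z in((n+"11.npz",428.8,140.5,70),(n+"0.npz",399.5,-219.5,74),(n+"11.npz",421.3,202,78),(n+"0.npz",430,-356,82)):
  d=np.load(f)["d"];px,X=cloud(n,d);X=X*1000
  m=(np.hypot(X[:,0]-x,X[:,1]-y)<14)&(X[:,2]>z-8)
  print(n,f,m.sum(),np.median(X[m][:,2]).round(1),np.percentile(X[m][:,2],[10,90]).round(1),"want",z)
E
```

```text
side side11.npz 34 68.8 [66.3 71.6] want 70
side side0.npz 21 74.2 [70.1 76.4] want 74
side side11.npz 33 77.5 [75.2 80. ] want 78
side side0.npz 16 81.9 [78.5 83.3] want 82
top top11.npz 52 70.5 [65.8 74.8] want 70
top top0.npz 55 75.0 [70.  80.5] want 74
top top11.npz 52 79.2 [73.6 82.9] want 78
top top0.npz 47 84.5 [79.  89.3] want 82
```

All four lids read at their seated height and level within noise, matching the same jars on the flat board. The cup and timer have not moved, so I am handing in.

```bash
python3 -c "
from workcell import bot
print(bot.finish_job())"
```

```text
the job is handed in; nothing more can be done
None
```

All four jars are back in the stand in order of size, each in its own well. I handed the job in at about 44 s of the 128 s allowed, and the hand-in reports no verdict.

- **How it went:** I moved the largest jar first, then the large, medium and small. All four went down without any noticeable contact force; I released each at floor height and the gripper is now well clear.
- **Final checks:**
  - **Height:** the lid tops are at the heights for fully seated jars, within about 2 mm in both cameras.
  - **Position:** the jar centres are spaced as the wells are, within 2–3 mm.
  - **Cup and timer:** they show only a few mm of change, which is within measuring error.
- **Checks that disagreed:**
  - **Camera offset:** the two cameras differ by up to about 5 mm in absolute position along the row. I placed the jars by distances measured within one camera, so this cancels.
  - **Small jar tilt:** a first tilt fit on the small jar's lid gave a slope of about 0.28, but along different axes in the two cameras. I put this down to stray edge pixels. A second check of lid heights on the small and medium jars showed the same spread as when they stood on the board.
- **Not touched:** I left the pink and blue look-alikes where they were.

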